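# Load the leaning buffing arbor and lock it

## Robot

A 6-joint arm with a two-finger parallel gripper is mounted at the origin on a cart in front of the work surface, level with it; the furniture and walls round the work are solid. World frame = base frame: x ahead of the robot, y to its left, z up, the work surface at z = 0. Lengths are in m, angles in rad, forces in N, time in s.
With the tool pointing down it reaches from about 0.35 to 0.775 m from the base axis. Payload 5.5 kg.
Tool frame: the origin (TCP) lies at the very end of the fingers, on their centre line; the grasp point (between the pads) lies env.pinch_z behind it (env.pinch_z is the distance from the TCP to the grasp point, in m); z points along the fingers, y is the line along which they close (so a half turn about z gives the same grasp; the last joint's range is limited). The gripper opens to 85 mm and grips with 20 to 120 N. Pads are 22 mm wide; open, the fingers measure 114 mm over their backs; the gripper's body (76 mm by 85 mm) begins 54 mm behind the grasp point. The pads swing forward as they close: fully open they stand 13 mm farther back than shut.
Start: joints at [-1.393, 0.313, 0.046, 1.304, 0, 1.431], TCP at [0.18, -0.546, 0.231] pointing down, gripper open.
Joint ranges: [-2.76, 2.76], [-0.86, 1.69], [-1.03, 1.26], [-2.2, 2.34], [-1.47, 1.5], [-3.14, 3.14]. Speed limits (rad/s): [2.57, 2.57, 3.14, 3.14, 3.14, 3.14].

## Interface

Orientations are given as a unit quaternion [w, x, y, z].
In Python, from workcell import env, eyes gives the robot as it stands.
- The arm moves only by the shell command python3 -m jog 'ROWS' [FORCE]. ROWS is JSON, one flat list of numbers, 7 for each row, row after row: the shift along the world's x, y, z as a fraction of full scale, then the turn, a rotation vector about the world's x, y, z as a fraction of full scale, then the opening, from -1 (shut) to 1 (fully open), so that 0 is half open. A call has 1 to 12 rows; each row is the pose to reach, as a shift and turn from the pose commanded when the call began, turning the shorter way round; what a row does not reach only later rows make up. Full scale, the value 1, is 20 cm for a shift and pi rad for a turn. A row lasts 1/12 s, in which the tool goes at most 41.7 mm and 7.16 degrees, less where a joint would pass 70% of its speed; a pose out of reach is approached as far as the arm can. A call with a number of a shift or a turn outside -1 to 1 is refused whole. A call with a gripper value outside its range is refused whole. The fingers move at their own pace and stop on an object; FORCE is the grip in N (left out, the last holds). Time passes only in rows, so rows that repeat a pose let the fingers close. It gives the time, the measured TCP pose, the force, the opening and the grip force at its end, in the units of the state.
- env.get_state(): the state, without advancing time (a new reading comes with each control period).
- eyes.read_camera(name): name is "scene" or "top" or "wrist"; returns (picture, depth): 384x512x3 uint8, red, green, blue; 384x512 float32, m along the optical axis (not along the pixel's ray), 0 where there is no reading.
- eyes.calibration(name): a dict with "fx", "fy", "cx", "cy" (pixels), "R" (3x3) and "t" (3): a world point X has camera coordinates R X + t; the wrist camera has in their place "tool_from_camera" (4x4, takes a point from camera to tool coordinates, whose origin is the TCP and whose axes are the flange's). Camera axes: x right, y down, z forward; pixel columns grow to the right and rows downward; lengths in m; the calibration is good to about 2 mm. A picture is of the moment at which its call begins: read the wrist's pose just before it. calibration takes no time and is no camera call.
- env.hand_in(): hands the job in; it is judged then, once.
The state is a dict: "clock": time; "joint_pos": joint angles; "qvel": joint speeds; "tau": joint torques, N m; "tcp_pos": TCP position; "orientation": TCP orientation; "wrist_force": force on the tool from outside, world axes, zero at the start; "ft_torque": the same for the moment, N m; "finger_gap": finger opening in m; "grip_force": force on a finger pad.
Only numpy, scipy, OpenCV 4.12 (cv2) and the standard library are available. Lean on these libraries where they do the work, as an engineer would, in place of code of your own. Each camera call takes 0.05 s, during which the arm holds its last target. There are 200 camera calls.

## Task

Make up the arbor on the leaning stand: draw the keeper pin right out to its stop, then put the spacer sleeve, the wooden wheel and the slotted clamp collar (slot upward) onto the spindle in that order, each fully home on the one below. Turn the collar so that its slot lines up with the keeper pin, then push the pin fully back in through slot and spindle, leaving the tape roll, sanding block and chuck key where they are.

Things in the scene. Friction and masses are not known exactly. Their poses are not given: they have to be found in the camera images.
- spindle: Steel spindle leaning 30 deg from vertical, free end towards the robot's right. Origin: on its axis at the shoulder where the sleeve seats, 115 mm above the bench. Own z: up along the spindle; y: level, roughly towards the robot, along the keeper pin; x: to the robot's left, 30 deg upward. Diameter 18 mm, end at z = 74, tapering to 10 mm over the last 12 mm. Shoulder 34 mm wide, 19 mm high.
- keeper (a joint): Keeper pin slide, m. 0 = fully in: the 7 mm pin crosses the spindle at spindle z = 61.5 mm and blocks it, tip 14 mm past the axis on the -y side. 0.05 = out at its stop: tip 36 mm from the axis on the +y side, spindle free. Moves along the spindle's own y. Stiff, stays where it is left: about 4 N starts it, plus 20 N per m/s.
- keeper_knob (a point): Centre of the keeper pin's black knob, a cylinder of 20 mm diameter and about 20 mm length lying along the spindle's own y; moves with the pin. At joint 0 it is at x = 0, y = 72, z = 61.5 mm in the spindle's frame.
- sleeve: Loose steel spacer sleeve, the tall narrow ring: 36 mm diameter, 30 mm high, bore 22 mm. Stands on end on the bench; origin at the centre of its underside, z up its axis. Either end may go down. First on the spindle. 120 g.
- wheel: Loose wooden wheel, the wide flat ring: 58 mm diameter, 14 mm thick, bore 22 mm. Lies flat on the bench; origin at the centre of its underside, z up its axis. Either face may go down. Second on the spindle. 100 g.
- collar: Loose dark steel clamp collar: 44 mm diameter, 22 mm high, bore 22 mm, with a slot 14 mm wide and 10 mm deep right across its upper face (floor of the slot 12 mm above its underside). Stands slot up on the bench; origin at the centre of its underside, z up its axis, the slot runs along its own y. Third on the spindle; a half turn makes no difference. 150 g.
- tape_roll: Bystander: roll of masking tape lying flat, 68 mm diameter, 24 mm high; origin at the centre of its underside.
- sanding_block: Bystander: sanding block 52 x 98 x 24 mm; origin at the centre of its underside.
- chuck_key: Bystander: steel T-shaped chuck key 75 x 90 x 13 mm; origin at the centre of its underside.
- stand: Dark steel stand, fixed to the bench: base plate 140 x 116 x 12 mm, leaning post. In the spindle's frame its tilted plate (top z = -22) spans x -40..40, y -40..54 mm and carries the pin's guide block at x -12..12, y 42..54, up to z = 74 mm. Origin on the bench 115 mm straight below the spindle's origin; x to the robot's left, y towards the robot.
Mind the look-alikes: they are no part of the job. Several things have the shape of the wheel; the one meant has the colours described above.

How it is judged:
By the outcome, as a careful person would: the job done as asked, in the order asked, and still so for the second after the job is handed in, with the robot touching nothing.
It also fails if it takes over 72 s, if anything falls off the work surface, if the arm or the gripper's body presses on something with over 40 N, if the wrist force passes 120 N, or if a joint passes its speed limit or range.

## Working session

There is one attempt and no reset: what is moved stays moved. The work goes in short steps, Python scripts to look and compute and a shell command to move; the robot and the scene stay as the last step left them, time stands still between calls to the robot, and variables do not carry over. Pictures are saved under pics/ and viewed, at most 12 in all, crops included, and the job is handed in when it is done.

```bash
ls; mkdir -p pics
cat > h.py <<'E'
import numpy as np,cv2
from workcell import env,eyes
from scipy.spatial.transform import Rotation as R
def snap(n,f=None):
    s=env.get_state(); p,d=eyes.read_camera(n); c=eyes.calibration(n)
    K=np.array([[c['fx'],0,c['cx']],[0,c['fy'],c['cy']],[0,0,1]])
    if n=='wrist':
        q=s['orientation']; T=np.eye(4);T[:3,:3]=R.from_quat([q[1],q[2],q[3],q[0]]).as_matrix();T[:3,3]=s['tcp_pos']
        W=T@np.array(c['tool_from_camera'])
    else:
        W=np.eye(4);W[:3,:3]=np.array(c['R']).T;W[:3,3]=-W[:3,:3]@np.array(c['t'])
    if f: cv2.imwrite('pics/'+f,p[:,:,::-1])
    return p,d,K,W
def pts(d,K,W):
    v,u=np.mgrid[:d.shape[0],:d.shape[1]]
    P=np.stack([(u-K[0,2])/K[0,0]*d,(v-K[1,2])/K[1,1]*d,d],-1)
    return P@W[:3,:3].T+W[:3,3]
def ray(u,v,z,K,W):
    r=W[:3,:3]@np.array([(u-K[0,2])/K[0,0],(v-K[1,2])/K[1,1],1]); o=W[:3,3]
    return o+r*(z-o[2])/r[2]
def proj(X,K,W):
    c=W[:3,:3].T@(np.array(X)-W[:3,3]); return (K@c/c[2])[:2]
E
python3 - <<'E'
from h import *
for n in ['scene','top']:
    p,d,K,W=snap(n,n+'0.png'); np.savez('/tmp/'+n,p=p,d=d,K=K,W=W); print(n,W[:3,3],W[:3,2])
print(env.pinch_z,env.get_state())
E
```

```text
pics
scene [0.07663891 0.57022418 0.89789642] [ 0.38656762 -0.5803077  -0.71680433]
top [ 0.02024094 -0.15471643  1.57303647] [ 0.30971541  0.0692783  -0.9483021 ]
0.0187 {'clock': 0.1, 'joint_pos': array([-1.39259336e+00,  3.13935575e-01,  4.51515867e-02,  1.30358915e+00,
        4.72234022e-05,  1.43118391e+00]), 'qvel': array([ 0.00083587, -0.00095657,  0.00229302,  0.00059987, -0.00046116,
       -0.00065904]), 'tau': array([ 2.61138477e-03, -4.81726527e+01,  2.99243706e+01,  1.27162901e-02,
       -1.17706886e-04, -9.81916457e-06]), 'tcp_pos': array([ 0.17960555, -0.54578815,  0.23051631]), 'orientation': array([-7.88715907e-04,  9.87400414e-01,  1.58239690e-01,  8.39571018e-06]), 'wrist_force': array([ 0.54153832, -0.64289127,  0.5530409 ]), 'ft_torque': array([ 0.01333395,  0.00537202, -0.00085958]), 'grip_force': 0.0, 'finger_gap': 0.08549829325235311}
```

View pics/scene0.png

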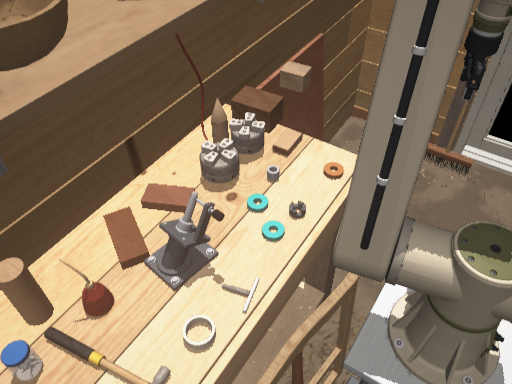

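View pics/top0.png

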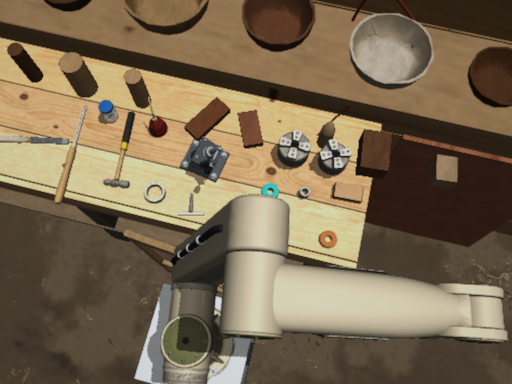

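Scene view: the candidates for the wheel are the orange-brown ring (333,170) and two teal rings (257,202) and (273,231); the tape roll is the white ring (199,332). I take the orange-brown one as the wooden wheel. The sleeve is at (273,173), the collar at (297,209), and the stand at (185,240) with its knob at (218,214).

Run:
```python
from h import *
z=np.load('/tmp/scene.npz');p,d,K,W=[z[k] for k in 'pdKW']
P=pts(d,K,W)
c=p[140:290,140:350]; cv2.imwrite('pics/crop1.png',cv2.resize(c[:,:,::-1],None,fx=3.8,fy=3.8,interpolation=cv2.INTER_CUBIC))
for n,(u,v),h,r in [('sleeve',(273,173),.03,.018),('wheel',(333,170),.014,.029),('collar',(297,209),.022,.022),('tealA',(257,202),.014,.029),('tealB',(273,231),.014,.029),('tape',(199,332),.024,.034)]:
    X=ray(u,v,h/2,K,W)
    m=(np.hypot(P[...,0]-X[0],P[...,1]-X[1])<r+.015)&(P[...,2]>.006)&(d>0)&(P[...,2]<.05)
    mt=m&(P[...,2]>h-.004)
    q=P[mt][:,:2].astype(np.float32); (cc,rr)=cv2.minEnclosingCircle(q)
    print(n,X[:2],cc,rr,m.sum(),mt.sum(),P[m][:,2].max(), p[mt].mean(0))
print(P[214,218],P[200,196],P[205,193])
# stand points
m=(P[...,2]>.03)&(P[...,2]<.25)&(np.hypot(P[...,0]-P[240,185][0],P[...,1]-P[240,185][1])<.12)
m&=(p.max(2)-p.min(2)<30)
import collections
print(P[240,185], m.sum(), P[m].min(0),P[m].max(0))
```

```text
sleeve [ 0.55275925 -0.21960736] (0.5545021295547485, -0.21942932903766632) 0.019275469705462456 156 75 0.03472685570680745 [193.81333333 185.58666667 179.06666667]
wheel [ 0.41789215 -0.33121234] (0.4187607765197754, -0.3306766450405121) 0.030977170914411545 244 213 0.019541489111786103 [212.0657277  147.82159624  98.41784038]
collar [ 0.42871094 -0.14070334] (0.4282822906970978, -0.13959068059921265) 0.023782089352607727 209 113 0.027767954377998727 [125.12389381 113.92035398 104.90265487]
tealA [ 0.53355394 -0.10736317] (0.5340485572814941, -0.10557746142148972) 0.0312645398080349 284 250 0.019427068374369694 [114.828 212.048 201.548]
tealB [ 0.44434177 -0.04585531] (0.4454633295536041, -0.04724128916859627) 0.030032146722078323 329 298 0.018944934458645757 [120.16778523 216.30872483 206.17449664]
tape [0.42934784 0.27327606] (0.4287877678871155, 0.27216699719429016) 0.035360727459192276 517 329 0.029539016155027742 [233.75683891 228.60182371 214.74164134]
[0.49709272 0.09611947 0.17716959] [0.56607806 0.08586276 0.17139918] [0.57218411 0.09149205 0.15647895]
[0.55009788 0.1543179  0.11309679] 1897 [0.48755578 0.07326696 0.03002664] [0.62747206 0.19059415 0.18815475]
```

View pics/crop1.png

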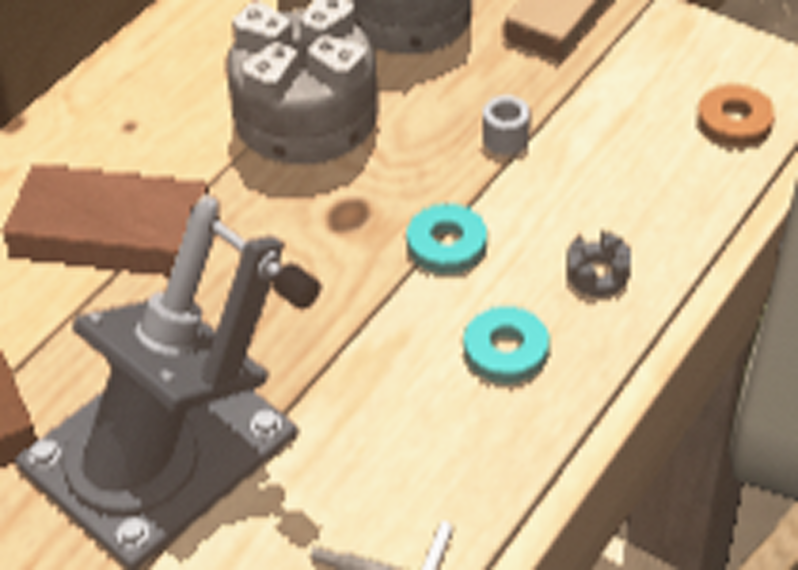

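The crop confirms it: the orange wooden wheel is alone at upper right and the teal rings are the decoys. The stand's bolts are at crop (44,452), (133,532) and (265,425), the spindle tip at about (205,200), and the knob at (297,285).

Run:
```python
from h import *
z=np.load('/tmp/scene.npz');p,d,K,W=[z[k] for k in 'pdKW']
f=lambda u,v:(140+u/3.8-.4,140+v/3.8-.4)
A,B,C=[ray(*f(*q),.016,K,W) for q in [(44,452),(133,532),(265,425)]]
print(A,B,C); 
for v in (B-C,A-B): print(np.linalg.norm(v),np.degrees(np.arctan2(v[1],v[0])))
kn=ray(*f(297,285),.168,K,W);tip=ray(*f(205,200),.179,K,W);sh=ray(*f(166,326),.115,K,W)
print('knob',kn,'tip',tip,'sh',sh)
for yaw in np.radians([-20,-10,0,10,20]):
    ex=np.array([np.sin(-yaw),np.cos(yaw),0]);  # horizontal left dir
    ex=np.array([-np.sin(yaw),np.cos(yaw),0]); ey=np.array([-np.cos(yaw),-np.sin(yaw),0])
    az=-.5*ex+np.array([0,0,.866])
    O=tip-.074*az; k=O+.0615*az+.072*ey
    print(np.degrees(yaw),O,k,[q*1 for q in proj(O,K,W)],proj(k,K,W),'want',f(297,285),f(166,326))
```

```text
[0.64085646 0.19000885 0.016     ] [0.55512507 0.20441472 0.016     ] [0.53666116 0.09775152 0.016     ]
0.1082494979939943 80.17914861072413
0.08693330743596955 -9.538582458581464
knob [0.50185248 0.09174433 0.168     ] tip [0.58040762 0.07541853 0.179     ] sh [0.57898283 0.12527165 0.115     ]
-20.0 [0.59306236 0.11018716 0.114916  ] [0.51488738 0.10591706 0.168175  ] [np.float64(182.79798158238435), np.float64(218.57048349219835)] [208.93123552 216.25122264] want (217.7578947368421, 214.6) (183.28421052631577, 225.38947368421051)
-10.0 [0.5868326  0.11185642 0.114916  ] [0.51058676 0.09407625 0.168175  ] [np.float64(184.42550361078034), np.float64(220.16431949876022)] [213.86496548 213.57431427] want (217.7578947368421, 214.6) (183.28421052631577, 225.38947368421051)
0.0 [0.58040762 0.11241853 0.114916  ] [0.50840762 0.08166853 0.168175  ] [np.float64(186.44124393564798), np.float64(221.49136786350053)] [218.11969149 210.36438146] want (217.7578947368421, 214.6) (183.28421052631577, 225.38947368421051)
10.0 [0.57398264 0.11185642 0.114916  ] [0.50841616 0.06907091 0.168175  ] [np.float64(188.78330221288212), np.float64(222.50660149026106)] [221.56689275 206.73850733] want (217.7578947368421, 214.6) (183.28421052631577, 225.38947368421051)
20.0 [0.56775287 0.11018716 0.114916  ] [0.51061212 0.05666616 0.168175  ] [np.float64(191.37766499842127), np.float64(223.17508454779957)] [224.11196925 202.82398678] want (217.7578947368421, 214.6) (183.28421052631577, 225.38947368421051)
```

```bash
python3 -m jog '[1,1,0.5,0,0,-0.155,1, 1,1,0.5,0,0,-0.155,1, 1,1,0.5,0,0,-0.155,1, 1,1,0.5,0,0,-0.155,1, 1,1,0.5,0,0,-0.155,1, 1,1,0.5,0,0,-0.155,1, 1,1,0.5,0,0,-0.155,1, 1,1,0.5,0,0,-0.155,1]'
python3 -m jog '[0.25,0.75,0.1,0,0,0,1, 0.25,0.75,0.1,0,0,0,1, 0.25,0.75,0.1,0,0,0,1, 0.25,0.75,0.1,0,0,0,1, 0.25,0.75,0.1,0,0,0,1, 0.25,0.75,0.1,0,0,0,1]'
python3 - <<'E'
from h import *
p,d,K,W=snap('wrist','w1.png'); np.savez('/tmp/w1',p=p,d=d,K=K,W=W);print(W,K[0,0])
E
```

```text
clock: 0.77
tcp_pos: [0.3826, -0.343, 0.3334]
orientation: [0.0, 0.997, -0.082, 0.001]
wrist_force: [-0.1, -0.2, 0.8]
finger_gap: 0.0852
grip_force: 0.0
clock: 1.27
tcp_pos: [0.43, -0.1948, 0.3514]
orientation: [0.0, 0.997, -0.083, 0.0]
wrist_force: [1.3, 0.3, 0.3]
finger_gap: 0.0854
grip_force: 0.0
[[-1.63821835e-01 -9.52356794e-01 -2.57252685e-01  4.95282513e-01]
 [-9.86489664e-01  1.58349261e-01  4.19958816e-02 -2.06149220e-01]
 [ 7.40709340e-04  2.60656957e-01 -9.65431200e-01  4.93640295e-01]
 [ 0.00000000e+00  0.00000000e+00  0.00000000e+00  1.00000000e+00]] 309.36606332321503
```

View pics/w1.png

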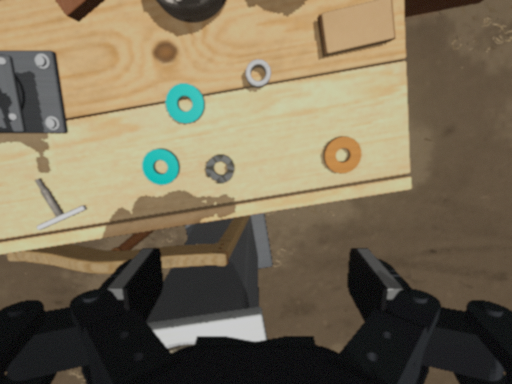

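The wrist view shows sleeve (258,73), collar (220,168), wooden wheel (342,155) and the teal decoys at (185,103) and (161,167). I'll measure these.

Run:
```python
from h import *
z=np.load('/tmp/w1.npz');p,d,K,W=[z[k] for k in 'pdKW']
P=pts(d,K,W)
hsv=cv2.cvtColor(p,cv2.COLOR_RGB2HSV)
for n,(u,v),h,r in [('sleeve',(258,73),.03,.018),('wheel',(342,155),.014,.029),('collar',(220,168),.022,.022)]:
    X=ray(u,v,h,K,W)
    m=(np.hypot(P[...,0]-X[0],P[...,1]-X[1])<r+.012)&(P[...,2]>h-.005)
    cc,rr=cv2.minEnclosingCircle(P[m][:,:2].astype(np.float32))
    px=np.argwhere(m)[:,::-1].astype(np.float32); (pc,pr)=cv2.minEnclosingCircle(px)
    print(n,cc,rr,'ray',ray(*pc,h,K,W),P[m][:,2].mean(),m.sum())
    if n=='collar':
        q=P[m][:,:2]-cc; rad=np.hypot(*q.T); k=(rad>.013)
        a=np.degrees(np.arctan2(q[k,1],q[k,0]))
        print(np.histogram(a,np.arange(-180,181,15)))
c=p[135:200,180:260];cv2.imwrite('pics/collar.png',cv2.resize(c[:,:,::-1],None,fx=8,fy=8,interpolation=cv2.INTER_CUBIC))
```

```text
sleeve (0.555203378200531, -0.22011001408100128) 0.017869623377919197 ray [ 0.55515845 -0.21966806  0.03      ] 0.029254080886184808 345
wheel (0.41845694184303284, -0.3308648467063904) 0.02903960831463337 ray [ 0.41943348 -0.33043406  0.014     ] 0.013452407133256588 946
collar (0.43455660343170166, -0.14521479606628418) 0.029058221727609634 ray [0.28484653 0.06519535 0.022     ] 0.4025395139266885 12703
(array([  26,   21,   16,   13,    9,    6,    5,   85, 1325, 1604, 1100,
        491,  162, 1076, 1722,  252,  306,  438,  194,   72,    2,    0,
         24,   28]), array([-180, -165, -150, -135, -120, -105,  -90,  -75,  -60,  -45,  -30,
        -15,    0,   15,   30,   45,   60,   75,   90,  105,  120,  135,
        150,  165,  180]))
```

View pics/collar.png

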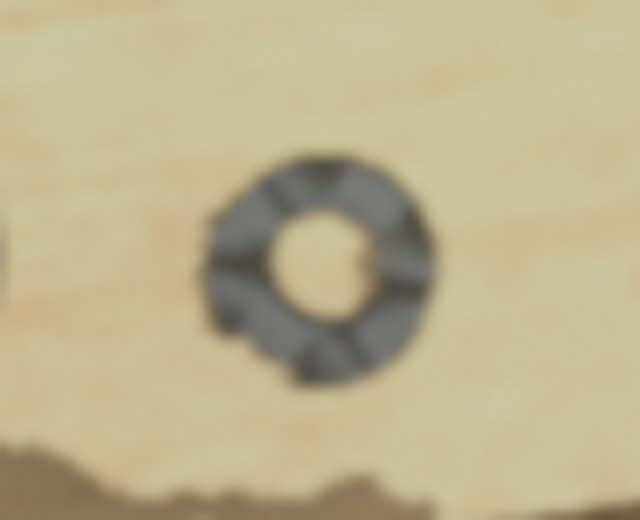

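Run:
```python
from h import *
z=np.load('/tmp/w1.npz');p,d,K,W=[z[k] for k in 'pdKW']
P=pts(d,K,W); X=ray(220,168,.022,K,W)
m=(np.hypot(P[...,0]-X[0],P[...,1]-X[1])<.036)&(P[...,2]>.008)&(P[...,2]<.05)
cc,rr=cv2.minEnclosingCircle(P[m&(P[...,2]>.017)][:,:2].astype(np.float32)); print(cc,rr)
q=P[m]-[*cc,0]; a=np.degrees(np.arctan2(q[:,1],q[:,0])); rad=np.hypot(q[:,0],q[:,1])
for b in range(-180,180,10):
    k=(a>=b)&(a<b+10)&(rad>.012)&(rad<.0215); print(b,k.sum(),np.round(np.median(q[k,2])*1e3,1),end=' | ')
print()
for v in range(150,188,2): print(' '.join('%2d'%(P[v,u,2]*1e3) for u in range(200,242,2)))
```

```text
(0.429063618183136, -0.13974061608314514) 0.02208644337952137
-180 11 21.5 | -170 13 21.3 | -160 10 22.1 | -150 11 21.6 | -140 11 21.5 | -130 10 21.6 | -120 14 21.3 | -110 9 21.2 | -100 12 21.4 | -90 11 21.7 | -80 11 21.2 | -70 14 12.1 | -60 11 11.9 | -50 12 11.7 | -40 12 11.2 | -30 11 12.2 | -20 12 21.4 | -10 10 22.2 | 0 11 21.4 | 10 13 21.6 | 20 12 21.6 | 30 13 21.4 | 40 12 21.7 | 50 12 22.3 | 60 11 21.8 | 70 12 21.0 | 80 9 22.4 | 90 12 21.5 | 100 13 21.1 | 110 11 11.7 | 120 12 11.6 | 130 11 12.0 | 140 9 11.7 | 150 12 11.9 | 160 12 21.2 | 170 10 21.5 | 
 0  0  0  0  1  0  0  0  1  0  0  0 -1  0  1  0 -1 -2 -1  0  0
 0  0  0  0  0  1  0  0  0  0 -1  0  0  0  0  1  0 -1  0  0  1
-1 -1  0  0  0  0 -1  0 -1  8  6  5  0  0  0  0  0  1 -1  0  0
 0  0  0  0  0  0  0 22 21 21 20 21 12  9  0 -1 -2 -1 -2  0  0
 1  0 -1  0  0 20 21 22 20 22 21 12 10 11 11  0  0  0  0  0  0
 0  0  0  0 21 22 20 20 21 21 10 12 10 12 11 10 -2  0  0  0  0
 0  0 -1  0 22 22 21 21 22  0  0  0 11 12 11 22 12  0 -1  0  0
 0  0  0 22 20 21 20  6  0 -1  0 -1  0 11 21 21 20  0  0  0  1
 0  0 -1 20 22 22 20  0 -1  0  0 -2 -1  0 20 20 21 -1  0  0  0
-1  0  0 21 20 21 14  0  0  0 -1  0  0  0 21 22 20 -1 -1 -1 -1
 0 -1  0 22 23 22 16  2  0  0  0  1  0  0 21 22 21  0  0  0  0
 0  0  0 22 21 22 10 10 -2  0 -1  0  0 21 21 21 21  0  0  0  0
 0 -2  0 21 20 21 11 12 11  4  1  2 11 21 21 20 21  0  0  0  1
 0  0 -1  0 21 11 10 10 12 12 17 18 21 21 20 20  0  0  0  0  0
 0  0  0  0  0  0 10 12 11 11 21 22 21 20 22 22 -1  0 -2  0  0
-1 -1 -1 -1  0  0 -2 11 10 20 22 22 21 22 21  0  0  0  0  0 -1
 0  1 -2  0  0  0  0  0 21 21 21 22 21  0 -1  0  0  0  0  0  1
 0  0 -1  0  0  2  0 -1  0  0  0 -1  0  0  1  0 -2 -1  0 -1  1
 0  0  0  0  0 -1  0  0  0  0 -1  0 -1  0 -1  0  0  0  0  0  0
```

```bash
python3 -m jog '[-0.05,1,0,0,0,0,1, -0.05,1,0,0,0,0,1, -0.05,1,0,0,0,0,1, -0.05,1,0,0,0,0,1, -0.05,1,0,0,0,0,1]' >/dev/null
python3 -m jog '[-0.1,0.38,-0.1,0,0,0,1, -0.1,0.38,-0.1,0,0,0,1, -0.1,0.38,-0.1,0,0,0,1, -0.1,0.38,-0.1,0,0,0,1]'
python3 - <<'E'
from h import *
p,d,K,W=snap('wrist','w2.png'); np.savez('/tmp/w2',p=p,d=d,K=K,W=W)
P=pts(d,K,W)
print(np.histogram(P[(P[...,2]>.02)&(P[...,2]<.25)][:,2],20))
E
```

```text
clock: 2.07
tcp_pos: [0.3941, 0.0394, 0.3306]
orientation: [-0.016, 0.998, -0.063, -0.0]
wrist_force: [0.1, -0.4, -0.8]
finger_gap: 0.0856
grip_force: 0.0
(array([2015,  526,   77,    5,    0,    0,  134,  258,  216,  449, 1209,
        886,  216,  112,  106,   80,   48,  113, 1008,  455]), array([0.0200017 , 0.02826493, 0.03652816, 0.04479139, 0.05305462,
       0.06131785, 0.06958108, 0.07784431, 0.08610753, 0.09437076,
       0.10263399, 0.11089722, 0.11916045, 0.12742368, 0.13568691,
       0.14395014, 0.15221337, 0.1604766 , 0.16873982, 0.17700305,
       0.18526628]))
```

View pics/w2.png

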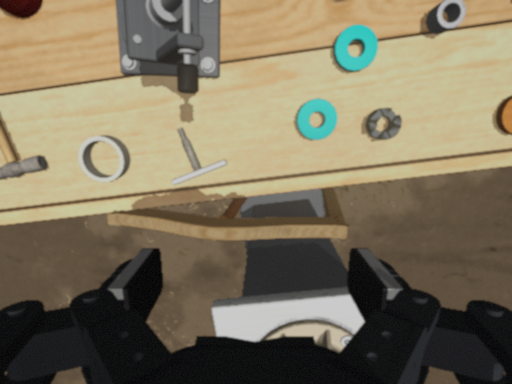

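The stand is at the top of the view, with the knob at (188,78) and the spindle cut off. I'll move forward and left so it is all in view.

```bash
python3 -m jog '[0.35,0.3,0,0,0,0,1, 0.35,0.3,0,0,0,0,1, 0.35,0.3,0,0,0,0,1, 0.35,0.3,0,0,0,0,1, 0.35,0.3,0,0,0,0,1]'
python3 - <<'E'
from h import *
p,d,K,W=snap('wrist','w3.png'); np.savez('/tmp/w3',p=p,d=d,K=K,W=W)
P=pts(d,K,W)
# knob: points z>.165 black
b=(P[...,2]>.155)&(P[...,2]<.2)&(d>0)&(np.hypot(P[...,0]-.506,P[...,1]-.093)<.03)
dark=b&(p.max(2)<70); q=P[dark]; print('knob',dark.sum(),np.median(q,0),q.min(0),q.max(0))
s=(P[...,2]>.12)&(P[...,2]<.2)&(np.hypot(P[...,0]-.575,P[...,1]-.09)<.03); q=P[s]
for z0 in np.arange(.12,.185,.01):
    k=abs(q[:,2]-z0)<.005; print(round(z0,3),k.sum(),q[k].mean(0) if k.any() else '',q[k].min(0) if k.any() else '',q[k].max(0) if k.any() else '')
E
```

```text
clock: 2.53
tcp_pos: [0.4628, 0.0615, 0.3308]
orientation: [-0.031, 0.999, -0.04, 0.0]
wrist_force: [-0.3, -0.5, -0.1]
finger_gap: 0.0854
grip_force: 0.0
knob 323 [0.50542305 0.09285867 0.17621669] [0.49171283 0.08324965 0.15621605] [0.53504493 0.10802949 0.1812187 ]
0.12 28 [0.58302043 0.11438807 0.12264022] [0.57532317 0.10797493 0.1203472 ] [0.59046959 0.11734078 0.12494419]
0.13 63 [0.58199512 0.11004915 0.1295141 ] [0.57429776 0.10291497 0.12511812] [0.59157335 0.1154079  0.13424301]
0.14 77 [0.58125118 0.10414235 0.13985765] [0.57292034 0.09551181 0.13511931] [0.59083354 0.1090974  0.14455685]
0.15 80 [0.57998136 0.09819528 0.15013299] [0.57200973 0.08905378 0.14517848] [0.58994728 0.10318968 0.15468648]
0.16 84 [0.5794817  0.09302734 0.15999918] [0.57185564 0.08661606 0.15510714] [0.58823369 0.09771686 0.16493424]
0.17 408 [0.568084   0.08368401 0.17083697] [0.54527202 0.07270275 0.16510584] [0.58901798 0.09214741 0.1749984 ]
0.18 197 [0.57856454 0.07709383 0.17816979] [0.57177486 0.07050998 0.17500394] [0.58521138 0.084511   0.18227751]
```

View pics/w3.png

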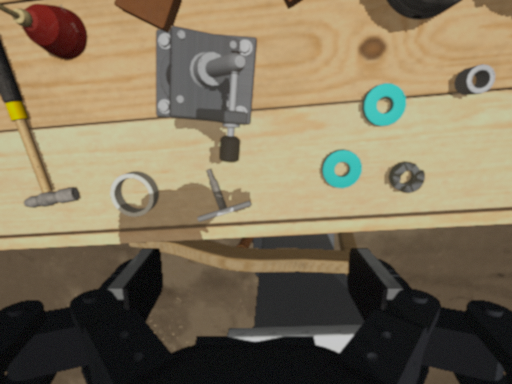

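```bash
python3 - <<'E'
from h import *
s=env.get_state(); print({k:np.round(s[k],3) for k in s})
E
python3 -m jog '[0,0.0,0,0,0,0,1, 0,0,0,0,0,0,1, 0,0,0,0,0,0,1]'
python3 - <<'E'
from h import *
s=env.get_state(); print({k:np.round(s[k],3) for k in s})
E
```

```text
{'clock': np.float64(2.583), 'joint_pos': array([-8.00e-02,  8.50e-02,  2.00e-03,  1.49e+00,  6.10e-02,  3.14e+00]), 'qvel': array([ 0.003, -0.026, -0.02 ,  0.005, -0.001, -0.   ]), 'tau': array([ 2.1000e-02, -3.4256e+01,  3.0374e+01, -1.7500e-01,  2.3900e-01,
       -2.0000e-03]), 'tcp_pos': array([0.462, 0.062, 0.331]), 'orientation': array([-0.031,  0.999, -0.04 , -0.   ]), 'wrist_force': array([-0.452,  0.482, -0.527]), 'ft_torque': array([-0.038,  0.054,  0.025]), 'grip_force': np.float64(0.0), 'finger_gap': np.float64(0.086)}
clock: 2.83
tcp_pos: [0.4611, 0.0622, 0.3317]
orientation: [-0.031, 0.999, -0.039, 0.001]
wrist_force: [0.5, -0.1, -0.3]
finger_gap: 0.0854
grip_force: 0.0
{'clock': np.float64(2.833), 'joint_pos': array([-0.079,  0.082,  0.   ,  1.49 ,  0.061,  3.141]), 'qvel': array([ 0.006, -0.001,  0.002, -0.001,  0.003,  0.001]), 'tau': array([-8.5000e-02, -3.4666e+01,  3.0078e+01, -1.0000e-03,  2.0200e-01,
       -0.0000e+00]), 'tcp_pos': array([0.461, 0.062, 0.332]), 'orientation': array([-0.031,  0.999, -0.039,  0.001]), 'wrist_force': array([ 0.54 , -0.058, -0.268]), 'ft_torque': array([-0.029, -0.018,  0.031]), 'grip_force': np.float64(0.0), 'finger_gap': np.float64(0.085)}
```

```bash
cat > fit.py <<'E'
from h import *
from scipy.optimize import least_squares
def frame(yaw):
    h=np.array([-np.sin(yaw),np.cos(yaw),0]); ey=np.array([-np.cos(yaw),-np.sin(yaw),0]); u=np.array([0,0,1.])
    az=-.5*h+.75**.5*u; ex=.75**.5*h+.5*u
    return np.stack([ex,ey,az],1)
def fit(p,d,K,W,j=0.,x0=(.580,.111,np.radians(-9.7))):
    P=pts(d,K,W)[(d>0)]; C=p[d>0]
    x=np.array([*x0,0.])
    for it in range(4):
        F=frame(x[2]); L=(P-[x[0],x[1],.115+x[3]])@F
        s=(np.hypot(L[:,0],L[:,1])<.013)&(L[:,2]>.006)&(L[:,2]<.056)
        k=(np.hypot(L[:,0],L[:,2]-.0615)<.014)&(abs(L[:,1]-.072-j)<.012)&(C.max(1)<90)
        S,N=P[s],P[k]
        def f(x):
            F=frame(x[2]);o=[x[0],x[1],.115+x[3]];a=(S-o)@F;b=(N-o)@F
            return np.r_[np.hypot(a[:,0],a[:,1])-.009,(np.hypot(b[:,0],b[:,2]-.0615)-.010),x[3]*3]
        r=least_squares(f,x,loss='soft_l1',f_scale=.002); x=r.x
    b=(N-[x[0],x[1],.115+x[3]])@frame(x[2])
    print('O',x[:2],'dz',x[3],'yaw',np.degrees(x[2]),len(S),len(N),'rms',np.sqrt(np.mean(r.fun**2)),'knob y',np.percentile(b[:,1],[1,50,99]))
    return x
E
python3 - <<'E'
from fit import *
z=np.load('/tmp/w3.npz');x=fit(*[z[k] for k in 'pdKW'])
F=frame(x[2]);print(F,np.array([x[0],x[1],.115])+F@[0,.072,.0615])
E
python3 -m jog '[0,0,0,0,0,0.477,1, 0,0,0,0,0,0.477,1, 0,0,0,0,0,0.477,1, 0,0,0,0,0,0.477,1, 0,0,0,0,0,0.477,1, 0,0,0,0,0,0.477,1, 0,0,0,0,0,0.477,1, 0,0,0,0,0,0.477,1, 0,0,0,0,0,0.477,1, 0,0,0,0,0,0.477,1, 0,0,0,0,0,0.477,1, 0,0,0,0,0,0.477,1]'
```

```text
O [0.58466417 0.11054454] dz -0.0007283273919324118 yaw -9.554099825359435 328 337 rms 0.0006347570258142529 knob y [0.06645011 0.07510094 0.08374167]
[[ 0.14374186 -0.98612932 -0.0829894 ]
 [ 0.85401304  0.1659788  -0.49306466]
 [ 0.5         0.          0.8660254 ]] [0.50855901 0.09217154 0.16826056]
clock: 3.83
tcp_pos: [0.4613, 0.0624, 0.3317]
orientation: [-0.023, 0.756, 0.654, -0.02]
wrist_force: [0.1, -0.8, -0.1]
finger_gap: 0.0854
grip_force: 0.0
```

```bash
cat > go.py <<'E'
# usage: prints shift and turn fractions from measured pose to target
from fit import *
O=np.array([.5847,.1105,.1147]);YAW=np.radians(-9.55);F=frame(YAW)
def rot(yawdeg,tilt=False):
    # tool y horizontal at yawdeg, z down; tilt -> spindle aligned
    if tilt: return R.from_matrix(np.stack([np.cross(F[:,0],-F[:,2]),F[:,0],-F[:,2]],1))
    a=np.radians(yawdeg);y=np.array([np.cos(a),np.sin(a),0]);z=np.array([0,0,-1.])
    return R.from_matrix(np.stack([np.cross(y,z),y,z],1))
def to(pos,Rt):
    s=env.get_state();q=s['orientation'];Rc=R.from_quat([q[1],q[2],q[3],q[0]])
    print('shift',np.round((np.array(pos)-s['tcp_pos'])/.2,3),'turn',np.round((Rt*Rc.inv()).as_rotvec()/np.pi,4),'now',np.round(s['tcp_pos'],4),'clk',s['clock'])
def sp(x,y,z): return O+F@np.array([x,y,z])/1000
E
python3 - <<'E'
from go import *
k=sp(0,72,61.5);print(k); to(k+[0,0,.08],rot(80.45))
E
```

```text
[0.50859616 0.09212155 0.16796056]
shift [ 0.237  0.148 -0.419] turn [ 0.0131 -0.0171  0.4925] now [0.4613 0.0624 0.3317] clk 3.8333
```

```bash
python3 -m jog '[0.24,0.15,-0.4,0.013,-0.017,0.4925,1, 0.24,0.15,-0.4,0.013,-0.017,0.4925,1, 0.24,0.15,-0.4,0.013,-0.017,0.4925,1, 0.24,0.15,-0.4,0.013,-0.017,0.4925,1, 0.24,0.15,-0.4,0.013,-0.017,0.4925,1, 0.24,0.15,-0.4,0.013,-0.017,0.4925,1, 0.24,0.15,-0.4,0.013,-0.017,0.4925,1, 0.24,0.15,-0.4,0.013,-0.017,0.4925,1, 0.24,0.15,-0.4,0.013,-0.017,0.4925,1, 0.24,0.15,-0.4,0.013,-0.017,0.4925,1, 0.24,0.15,-0.4,0.013,-0.017,0.4925,1, 0.24,0.15,-0.4,0.013,-0.017,0.4925,1]'
python3 - <<'E'
from go import *
p,d,K,W=snap('wrist','w4.png'); x=fit(p,d,K,W)
k=sp(0,72,61.5);to(k-[0,0,.015],rot(80.45)); print(env.get_state()['joint_pos'])
E
```

```text
clock: 4.83
tcp_pos: [0.5093, 0.0925, 0.2518]
orientation: [-0.001, 0.107, 0.994, -0.001]
wrist_force: [-0.5, 0.4, 0.1]
finger_gap: 0.0852
grip_force: 0.0
O [0.58488342 0.11021285] dz -0.000693418411710842 yaw -9.476373626921173 662 533 rms 0.000523101471890408 knob y [0.06691802 0.076158   0.0837958 ]
shift [-0.003 -0.002 -0.494] turn [ 0.0006 -0.0004  0.0137] now [0.5092 0.0925 0.2518] clk 4.8833
[ 0.02548683  0.19714956 -0.05691579  1.31794896 -0.00174973  0.23505085]
```

```bash
python3 -m jog '[-0.013,0,-0.5,0,0,0.0135,1, -0.013,0,-0.5,0,0,0.0135,1, -0.013,0,-0.5,0,0,0.0135,1, -0.013,0,-0.5,0,0,0.0135,1, -0.013,0,-0.5,0,0,0.0135,-1, -0.013,0,-0.5,0,0,0.0135,-1, -0.013,0,-0.5,0,0,0.0135,-1, -0.013,0,-0.5,0,0,0.0135,-1, -0.013,0,-0.5,0,0,0.0135,-1, -0.013,0,-0.5,0,0,0.0135,-1]' 50
python3 -m jog '[-0.05,0.008,0,0,0,0,-1, -0.1,0.017,0,0,0,0,-1, -0.15,0.025,0,0,0,0,-1, -0.2,0.034,0,0,0,0,-1, -0.23,0.039,0,0,0,0,-1, -0.245,0.0415,0,0,0,0,-1, -0.25,0.042,0,0,0,0,-1, -0.25,0.042,0,0,0,0,-1]'
```

```text
clock: 5.72
tcp_pos: [0.5079, 0.0925, 0.1527]
orientation: [0.0, 0.089, 0.996, -0.001]
wrist_force: [-0.1, -2.1, 3.7]
finger_gap: 0.0182
grip_force: 48.6
clock: 6.38
tcp_pos: [0.4649, 0.0997, 0.153]
orientation: [0.007, 0.09, 0.996, -0.002]
wrist_force: [19.7, -4.9, -11.4]
finger_gap: 0.0184
grip_force: 50.0
```

```bash
python3 -m jog '[0,0,0,0,0,0,0.2, 0,0,0,0,0,0,0.2, 0,0,0,0,0,0,0.2, 0,0,0.5,0,0,0,1, 0,0,0.5,0,0,0,1, 0,0,0.5,0,0,0,1, 0,0,0.5,0,0,0,1]'
python3 - <<'E'
from go import *
p,d,K,W=snap('wrist','w5.png'); x=fit(p,d,K,W,j=.048)
P=(pts(d,K,W)-O)@F
m=(np.hypot(P[...,0],P[...,2]-.0615)<.006)&(d>0); print('pin hist y',np.histogram(P[m][:,1],np.arange(0,.15,.005)))
E
```

```text
clock: 6.97
tcp_pos: [0.4587, 0.1013, 0.256]
orientation: [0.003, 0.089, 0.996, -0.001]
wrist_force: [-0.6, -0.2, -0.6]
finger_gap: 0.0856
grip_force: 0.0
O [0.58486857 0.11020942] dz -0.0006598886215948854 yaw -9.452104210629944 706 593 rms 0.0005044375408012057 knob y [0.11186062 0.12210381 0.13181407]
pin hist y (array([  3, 117,   4,   0,   0,   0,   0,   0,   0,   0,   0,  71,  53,
        46,  45,  44,  48,  46,  45,  51,  54,  37,   0,   0,   0,   0,
        43,   0,   0]), array([0.   , 0.005, 0.01 , 0.015, 0.02 , 0.025, 0.03 , 0.035, 0.04 ,
       0.045, 0.05 , 0.055, 0.06 , 0.065, 0.07 , 0.075, 0.08 , 0.085,
       0.09 , 0.095, 0.1  , 0.105, 0.11 , 0.115, 0.12 , 0.125, 0.13 ,
       0.135, 0.14 , 0.145]))
```

```bash
python3 - <<'E'
from go import *
z=np.load('/tmp/w1.npz');P=pts(z['d'],z['K'],z['W'])
m=(P[...,2]>.035)&(P[...,2]<.2)&(P[...,1]<-.0)&(P[...,0]>.45); q=P[m]; print(q[:,0].min() , q[q[:,0].argmin()], q[:,2].max())
m2=m&(np.hypot(P[...,0]-.555,P[...,1]+.22)<.09);print(m2.sum(),P[m2].min(0) if m2.any() else '')
E
python3 -m jog '[0.48,-1,0,0,0,0,1, 0.48,-1,0,0,0,0,1, 0.48,-1,0,0,0,0,1, 0.48,-1,0,0,0,0,1, 0.48,-1,0,0,0,0,1, 0.48,-1,0,0,0,0,1, 0.48,-1,0,0,0,0,1]'
python3 - <<'E'
from go import *
p,d,K,W=snap('wrist'); P=pts(d,K,W)
m=(np.hypot(P[...,0]-.555,P[...,1]+.22)<.03)&(P[...,2]>.024)&(P[...,2]<.04)
print(cv2.minEnclosingCircle(P[m][:,:2].astype(np.float32)),m.sum())
to([.5552,-.2199,.12],rot(80.45))
E
```

```text
0.6345913646858217 [ 0.63459136 -0.15303081  0.06662865] 0.09250764800186373
0 
clock: 7.6
tcp_pos: [0.5532, -0.102, 0.2488]
orientation: [-0.003, 0.091, 0.996, -0.001]
wrist_force: [0.5, 0.4, 0.5]
finger_gap: 0.0855
grip_force: 0.0
((0.5551957488059998, -0.2207220494747162), 0.01819400116801262) 460
shift [ 0.015 -0.599 -0.646] turn [ 0.0001 -0.0019  0.0047] now [ 0.5522 -0.1     0.2491] clk 7.65
```

```bash
python3 -m jog '[0.015,-0.602,-0.4,0,0,0.004,1, 0.015,-0.602,-0.4,0,0,0.004,1, 0.015,-0.602,-0.4,0,0,0.004,1, 0.015,-0.602,-0.4,0,0,0.004,1, 0.015,-0.602,-0.895,0,0,0.004,0.6, 0.015,-0.602,-0.895,0,0,0.004,0.6, 0.015,-0.602,-0.895,0,0,0.004,0.6, 0.015,-0.602,-0.895,0,0,0.004,0.6]'
python3 - <<'E'
from go import *
to([.5552,-.2203,.010],rot(80.45))
E
```

```text
clock: 8.32
tcp_pos: [0.5517, -0.2155, 0.0672]
orientation: [-0.006, 0.082, 0.997, 0.001]
wrist_force: [-0.6, 0.1, 0.6]
finger_gap: 0.0683
grip_force: 0.0
shift [ 0.017 -0.024 -0.286] turn [-0.0012 -0.0037 -0.0005] now [ 0.5517 -0.2155  0.0672] clk 8.3167
```

```bash
python3 -m jog '[0,0,0,0,0,0,0.6, 0,0,0,0,0,0,0.6]'
python3 - <<'E'
from go import *
to([.5552,-.2203,.010],rot(80.45))
E
```

```text
clock: 8.48
tcp_pos: [0.557, -0.2188, 0.0741]
orientation: [0.0, 0.082, 0.997, -0.001]
wrist_force: [-0.0, 0.9, 1.0]
finger_gap: 0.0682
grip_force: 0.0
shift [-0.009 -0.008 -0.321] turn [ 0.0009 -0.0001 -0.0006] now [ 0.557  -0.2188  0.0741] clk 8.4833
```

```bash
python3 -m jog '[-0.009,-0.008,-0.15,0,0,0,0.5, -0.009,-0.008,-0.32,0,0,0,0.4, -0.009,-0.008,-0.32,0,0,0,0.3, -0.009,-0.008,-0.32,0,0,0,0.3, -0.009,-0.008,-0.32,0,0,0,-1, -0.009,-0.008,-0.32,0,0,0,-1, -0.009,-0.008,-0.32,0,0,0,-1, -0.009,-0.008,-0.32,0,0,0,-1]' 60
python3 -m jog '[0,0,0.5,0,0,0,-1, 0,0,1,0,0,0,-1, 0,0,1,0,0,0,-1, 0,0,1,0,0,0,-1, 0,0,1,0,0,0,-1, 0,0,1,0,0,0,-1, 0,0,1,0,0,0,-1]'
python3 - <<'E'
from go import *
p,d,K,W=snap('wrist','w6.png'); np.savez('/tmp/w6',p=p,d=d,K=K,W=W)
to(sp(0,0,10+90),rot(0,True))
E
```

```text
clock: 9.15
tcp_pos: [0.5563, -0.2219, 0.0117]
orientation: [0.001, 0.083, 0.997, -0.002]
wrist_force: [-1.1, 1.5, 6.9]
finger_gap: 0.0348
grip_force: 59.4
clock: 9.73
tcp_pos: [0.5561, -0.222, 0.2129]
orientation: [0.003, 0.083, 0.997, -0.003]
wrist_force: [0.6, -0.5, -2.5]
finger_gap: 0.0344
grip_force: 60.4
shift [ 0.108  1.413 -0.045] turn [ 0.1656 -0.0273  0.    ] now [ 0.5549 -0.2214  0.2102] clk 9.7833
```

View pics/w6.png

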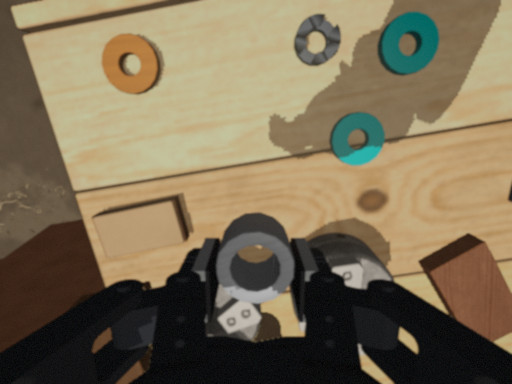

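The sleeve is held, with its rim centred near (257,262). I'll measure its centre in the tool frame.

```bash
cat > held.py <<'E'
from go import *
def held(p,d,K,Rout,h):
    T=np.array(eyes.calibration('wrist')['tool_from_camera']); P=pts(d,K,T)
    m=(d>0)&(np.hypot(P[...,0],P[...,1])<Rout+.004)&(P[...,2]>-.045)&(P[...,2]<.02)
    q=P[m]; zt=np.percentile(q[:,2],5); m&=abs(P[...,2]-zt)<.0035; q=P[m]
    print('zt',zt,m.sum(),q.min(0),q.max(0))
    # inner/outer: fit ring centre along x by outer edge circle
    c,r=cv2.minEnclosingCircle(q[:,:2].astype(np.float32)); print('enc',c,r)
    for b in np.linspace(-.014,.014,8):
        k=abs(q[:,1]-b)<.002
        if k.any(): print(round(b,3),q[k,0].min(),q[k,0].max())
E
python3 - <<'E'
from held import *
z=np.load('/tmp/w6.npz'); held(z['p'],z['d'],z['K'],.018,.03)
E
```

```text
zt -0.03824647555715753 840 [-0.01209465 -0.02058202 -0.04174611] [ 0.01106664  0.01991391 -0.03476068]
enc (0.00011849226575577632, 3.6932015063939616e-05) 0.022003503516316414
```

```bash
cat > held.py <<'E'
from go import *
def held(p,d,K,Rout,zt,tol=.004):
    # ring top at tool z=zt; rim x-extents per y strip -> centre offset along tool x
    T=np.array(eyes.calibration('wrist')['tool_from_camera']); P=pts(d,K,T)
    m=(d>0)&(np.hypot(P[...,0],P[...,1])<Rout+.004)&(abs(P[...,2]-zt)<tol); q=P[m]
    print(m.sum(),'z med',np.median(q[:,2]))
    for b in np.linspace(-.5*Rout,.5*Rout,5):
        k=abs(q[:,1]-b)<.0015
        if k.sum()>3: print(round(b,4),q[k,0].min(),q[k,0].max(),'mid',(q[k,0].min()+q[k,0].max())/2)
    i=abs(q[:,1])<.6*Rout; f=lambda c:np.hypot(q[i,0]-c,q[i,1])
    best=min(np.arange(-.006,.006,.00025),key=lambda c:np.sum((f(c)>Rout)|(f(c)<.011))); print('x off',best)
E
python3 - <<'E'
from held import *
z=np.load('/tmp/w6.npz'); held(z['p'],z['d'],z['K'],.018,-.018)
E
```

```text
3308 z med -0.017509717797769657
-0.009 -0.014274906667868792 0.01702057307007092 mid 0.0013728332011010633
-0.0045 -0.01640049211049323 0.018757921819432595 mid 0.0011787148544696834
0.0 -0.01689410235435297 0.018695131756101463 mid 0.0009005147008742456
0.0045 -0.01563709921844872 0.018450881500826584 mid 0.0014068911411889325
0.009 -0.01396392209331751 0.01643190082358468 mid 0.0012339893651335844
x off 0.0012500000000000063
```

```bash
python3 -m jog '[0.05,0.9,0.3,0.1656,-0.0273,0,-1, 0.05,0.9,0.3,0.1656,-0.0273,0,-1, 0.05,0.9,0.3,0.1656,-0.0273,0,-1, 0.05,0.9,0.3,0.1656,-0.0273,0,-1, 0.05,0.9,0.3,0.1656,-0.0273,0,-1, 0.05,0.9,0.3,0.1656,-0.0273,0,-1, 0.05,0.9,0.3,0.1656,-0.0273,0,-1, 0.05,0.9,0.3,0.1656,-0.0273,0,-1]'
python3 - <<'E'
from go import *
to(sp(0,-1.2,130),rot(0,True)); print(env.get_state()['joint_pos'])
E
```

```text
clock: 10.45
tcp_pos: [0.5638, -0.0413, 0.2671]
orientation: [0.019, 0.08, 0.963, 0.258]
wrist_force: [0.3, -0.6, -2.0]
finger_gap: 0.0345
grip_force: 60.5
shift [ 0.057  0.437 -0.199] turn [-0.0004 -0.0015 -0.0006] now [ 0.5638 -0.0413  0.2671] clk 10.45
[-0.47773381  0.35968181  0.09527331  1.48696229  0.49485181 -0.35748188]
```

```bash
python3 -m jog '[0.057,0.437,-0.199,0,-0.001,0,-1, 0.057,0.437,-0.199,0,-0.001,0,-1, 0.057,0.437,-0.199,0,-0.001,0,-1, 0.057,0.437,-0.199,0,-0.001,0,-1, 0.057,0.437,-0.199,0,-0.001,0,-1]'
python3 - <<'E'
from held import *
p,d,K,W=snap('wrist','w7.png'); fit(p,d,K,W,j=.05); print(W[:3,3])
for z in (130,95): to(sp(0,-1.2,z),rot(0,True))
# spindle in tool frame
T=np.array(eyes.calibration('wrist')['tool_from_camera']); P=pts(d,K,T)
m=(d>0)&(np.hypot(P[...,0],P[...,1])<.016)&(P[...,2]>.03)&(P[...,2]<.12);print(m.sum())
E
```

```text
clock: 10.87
tcp_pos: [0.5751, 0.0466, 0.2277]
orientation: [0.021, 0.079, 0.963, 0.259]
wrist_force: [-0.2, -0.1, -1.5]
finger_gap: 0.0343
grip_force: 60.5
O [0.58490904 0.11042459] dz -0.0007474042514247471 yaw -9.440596927035388 278 1214 rms 0.0007573322489268135 knob y [0.11027055 0.12030302 0.13076048]
[ 0.49911933 -0.01376915  0.35081293]
shift [-0.002  0.002 -0.005] turn [-0.0004 -0.     -0.0006] now [0.5756 0.0458 0.2283] clk 10.9167
shift [ 0.012  0.088 -0.156] turn [-0.0004 -0.     -0.0006] now [0.5756 0.0458 0.2283] clk 10.9167
565
```

View pics/w7.png

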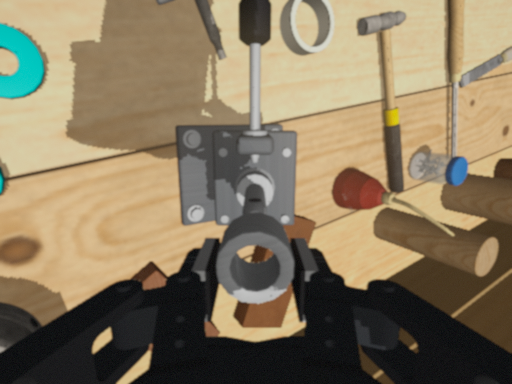

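```bash
python3 -m jog '[0.01,0.077,-0.135,0,0,-0.0005,-1, 0.0155,0.11,-0.192,0,0,-0.0005,-1, 0.0195,0.135,-0.235,0,0,-0.0005,-1, 0.024,0.16,-0.278,0,0,-0.0005,-1, 0.024,0.16,-0.278,0,0,-0.0005,-1]'
python3 - <<'E'
from go import *
s=env.get_state(); print((s['tcp_pos']-O)@F); to(sp(0,-1.2,11),rot(0,True))
E
```

```text
clock: 11.33
tcp_pos: [0.5801, 0.0775, 0.1716]
orientation: [0.021, 0.081, 0.962, 0.259]
wrist_force: [-0.8, 0.1, -2.0]
finger_gap: 0.0344
grip_force: 60.5
[-0.00041279 -0.00094249  0.06593073]
shift [ 0.024  0.137 -0.237] turn [-0.0005 -0.0005  0.0003] now [0.5801 0.0775 0.1716] clk 11.3333
```

```bash
python3 -m jog '[0.006,0.034,-0.06,0,0,0,-1, 0.012,0.068,-0.12,0,0,0,-1, 0.017,0.1,-0.175,0,0,0,-1, 0.021,0.12,-0.207,0,0,0,-1, 0.0235,0.133,-0.23,0,0,0,-1, 0.024,0.137,-0.237,0,0,0,-1, 0.024,0.137,-0.237,0,0,0,-1]'
python3 - <<'E'
from go import *
s=env.get_state(); print((s['tcp_pos']-O)@F,s['wrist_force']@F)
E
```

```text
clock: 11.92
tcp_pos: [0.5856, 0.1052, 0.1259]
orientation: [0.022, 0.081, 0.962, 0.259]
wrist_force: [0.2, -0.2, -1.2]
finger_gap: 0.0342
grip_force: 60.5
[ 0.00120252 -0.00171869  0.01222895] [-0.71699051 -0.25005176 -0.9384267 ]
```

```bash
python3 -m jog '[0.001,0.007,-0.013,0,0,0,-1, 0.001,0.007,-0.013,0,0,0,-1, 0.001,0.007,-0.013,0,0,0,-1, 0.001,0.007,-0.013,0,0,0,-1]'
python3 - <<'E'
from go import *
s=env.get_state(); print((s['tcp_pos']-O)@F,s['wrist_force']@F)
E
python3 -m jog '[0,0,0,0,0,0,0.2, 0,0,0,0,0,0,0.2, 0,0,0,0,0,0,0.2, -0.01,-0.06,0.105,0,0,0,0.2, -0.02,-0.12,0.21,0,0,0,0.2, -0.046,-0.27,0.475,0,0,0,0.2, -0.046,-0.27,0.475,0,0,0,0.2, -0.046,-0.27,0.475,0,0,0,0.2, -0.046,-0.27,0.475,0,0,0,0.2]'
python3 - <<'E'
from go import *
p,d,K,W=snap('wrist','w8.png')
L=(pts(d,K,W)-O)@F; r=np.hypot(L[...,0],L[...,1]); m=(d>0)&(r>.012)&(r<.0175)&(L[...,2]>-.01)&(L[...,2]<.08); print('top z',np.percentile(L[m][:,2],[50,80,95]),m.sum())
to([.4189,-.3306,.15],rot(80.45))
E
```

```text
clock: 12.25
tcp_pos: [0.5861, 0.1056, 0.1256]
orientation: [0.023, 0.081, 0.962, 0.258]
wrist_force: [-7.0, -7.6, 11.8]
finger_gap: 0.0347
grip_force: 62.0
[ 0.00142538 -0.00215637  0.01172353] [-1.65232403  5.63431668 14.5474728 ]
clock: 13.0
tcp_pos: [0.5772, 0.0525, 0.2188]
orientation: [0.023, 0.08, 0.962, 0.259]
wrist_force: [0.0, 0.3, -0.4]
finger_gap: 0.0509
grip_force: 0.0
top z [0.02900184 0.03002101 0.03066754] 816
shift [-0.787 -1.919 -0.338] turn [-0.1649  0.0278  0.    ] now [0.5763 0.0531 0.2176] clk 13.05
```

```bash
python3 -m jog '[-0.39,-0.96,0.1,-0.1649,0.0278,0,1, -0.39,-0.96,0.1,-0.1649,0.0278,0,1, -0.39,-0.96,0.1,-0.1649,0.0278,0,1, -0.39,-0.96,0.1,-0.1649,0.0278,0,1, -0.39,-0.96,0.1,-0.1649,0.0278,0,1, -0.39,-0.96,0.1,-0.1649,0.0278,0,1, -0.39,-0.96,0.1,-0.1649,0.0278,0,1]' >/dev/null
python3 -m jog '[-0.39,-0.96,-0.4,0,0,0,1, -0.39,-0.96,-0.4,0,0,0,1, -0.39,-0.96,-0.4,0,0,0,1, -0.39,-0.96,-0.4,0,0,0,1, -0.39,-0.96,-0.4,0,0,0,1, -0.39,-0.96,-0.4,0,0,0,1, -0.39,-0.96,-0.4,0,0,0,1, -0.39,-0.96,-0.4,0,0,0,1]'
python3 - <<'E'
from go import *
p,d,K,W=snap('wrist','w9.png'); P=pts(d,K,W)
m=(np.hypot(P[...,0]-.419,P[...,1]+.3306)<.04)&(P[...,2]>.009)&(P[...,2]<.025)
(c,r)=cv2.minEnclosingCircle(P[m][:,:2].astype(np.float32));print(c,r,m.sum(),np.median(P[m],0))
to([.4189,-.3306,.001],rot(80.45))
E
```

```text
clock: 14.3
tcp_pos: [0.42, -0.3297, 0.1564]
orientation: [-0.001, 0.084, 0.997, 0.002]
wrist_force: [-0.2, 0.8, 0.5]
finger_gap: 0.0854
grip_force: 0.0
(0.41846421360969543, -0.33159172534942627) 0.028910519555211067 2419 [ 0.41717884 -0.33136164  0.01343802]
shift [-0.008 -0.006 -0.781] turn [-0.0007 -0.0003 -0.0002] now [ 0.4205 -0.3294  0.1572] clk 14.35
```

```bash
python3 -m jog '[-0.009,-0.009,-0.2,0,0,0,1, -0.009,-0.009,-0.4,0,0,0,1, -0.009,-0.009,-0.6,0,0,0,1, -0.009,-0.009,-0.771,0,0,0,1, -0.009,-0.009,-0.771,0,0,0,1, -0.009,-0.009,-0.771,0,0,0,1, -0.009,-0.009,-0.771,0,0,0,-1, -0.009,-0.009,-0.771,0,0,0,-1, -0.009,-0.009,-0.771,0,0,0,-1, -0.009,-0.009,-0.771,0,0,0,-1]' 50
python3 -m jog '[0,0,0.4,0,0,0,-1, 0,0,0.8,0,0,0,-1, 0,0,1,0,0,0,-1, 0,0,1,0,0,0,-1, 0,0,1,0,0,0,-1, 0,0,1,0,0,0,-1, 0,0,1,0,0,0,-1]'
python3 - <<'E'
from held import *
p,d,K,W=snap('wrist','w10.png'); np.savez('/tmp/w10',p=p,d=d,K=K,W=W); held(p,d,K,.029,-.010)
to(sp(0,0,150),rot(0,True))
E
```

```text
clock: 15.18
tcp_pos: [0.4206, -0.334, 0.0077]
orientation: [0.002, 0.083, 0.997, -0.001]
wrist_force: [-1.8, 3.8, 12.7]
finger_gap: 0.0544
grip_force: 50.0
clock: 15.77
tcp_pos: [0.42, -0.3343, 0.2082]
orientation: [0.003, 0.083, 0.997, -0.003]
wrist_force: [-0.4, 0.2, -2.6]
finger_gap: 0.0538
grip_force: 52.6
2237 z med -0.006342418842054942
-0.0145 -0.021063218929216074 0.02745580372853826 mid 0.0031962923996610923
-0.0072 -0.024516972568793247 0.0294494393311574 mid 0.002466233381182077
0.0 -0.024222770279209688 0.030402545533743573 mid 0.0030898876272669427
0.0073 -0.02166034986365066 0.029317413919025072 mid 0.0038285320276872058
0.0145 -0.018184151035719173 0.025802031447784306 mid 0.0038089402060325663
x off 0.002000000000000007
shift [0.767 1.849 0.194] turn [ 0.1653 -0.0268  0.0003] now [ 0.4189 -0.3332  0.2058] clk 15.8167
```

View pics/w10.png

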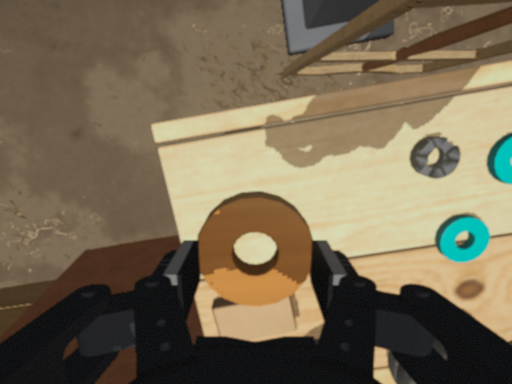

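```bash
cat > ring.py <<'E'
from go import *
def ring(p,d,K,Rout,zlo,zhi,bore=.011):
    T=np.array(eyes.calibration('wrist')['tool_from_camera']); P=pts(d,K,T)
    m=(d>0)&(np.hypot(P[...,0],P[...,1])<Rout+.006)&(P[...,2]>zlo)&(P[...,2]<zhi)&(abs(P[...,1])<.75*Rout)
    q=P[m]
    for _ in range(4):
        A=np.c_[q[:,:2],np.ones(len(q))]; c=np.linalg.lstsq(A,q[:,2],rcond=None)[0]; e=abs(q[:,2]-A@c); q=q[e<.002]
    print('plane slope deg',np.degrees(c[:2]),'z0',c[2],len(q))
    best=min(((np.sum((np.hypot(q[:,0]-a,q[:,1]-b)>Rout)|(np.hypot(q[:,0]-a,q[:,1]-b)<bore)),a,b) for a in np.arange(-.006,.0061,.0005) for b in np.arange(-.004,.0041,.0005)))
    print('best',best)
E
python3 - <<'E'
from ring import *
z=np.load('/tmp/w10.npz'); ring(z['p'],z['d'],z['K'],.029,-.02,.005)
z=np.load('/tmp/w6.npz'); ring(z['p'],z['d'],z['K'],.018,-.022,-.013)
E
```

```text
plane slope deg [-0.14434876 -0.12758203] z0 -0.005473935013454604 7317
best (np.int64(36), np.float64(0.0025000000000000074), np.float64(-0.0005))
plane slope deg [ 0.01539412 -0.43331417] z0 -0.017466658661737355 2308
best (np.int64(72), np.float64(0.0015000000000000065), np.float64(-0.0005))
```

```bash
python3 -m jog '[0.4,0.95,0.3,0,0,0,-1, 0.4,0.95,0.3,0,0,0,-1, 0.4,0.95,0.3,0,0,0,-1, 0.4,0.95,0.3,0,0,0,-1, 0.4,0.95,0.3,0,0,0,-1, 0.4,0.95,0.3,0,0,0,-1, 0.4,0.95,0.3,0,0,0,-1]'
python3 - <<'E'
from go import *
to(sp(.8,-2.8,140),rot(0,True))
E
```

```text
clock: 16.4
tcp_pos: [0.4988, -0.1401, 0.2633]
orientation: [-0.0, 0.081, 0.997, 0.0]
wrist_force: [0.2, 0.3, -1.8]
finger_gap: 0.0535
grip_force: 52.9
shift [ 0.386  0.909 -0.135] turn [ 0.1642 -0.0275 -0.0016] now [ 0.4988 -0.1401  0.2633] clk 16.4
```

```bash
python3 -m jog '[0.386,0.9,-0.05,0.1642,-0.0275,-0.0016,-1, 0.386,0.9,-0.05,0.1642,-0.0275,-0.0016,-1, 0.386,0.9,-0.05,0.1642,-0.0275,-0.0016,-1, 0.386,0.9,-0.05,0.1642,-0.0275,-0.0016,-1, 0.386,0.9,-0.05,0.1642,-0.0275,-0.0016,-1, 0.386,0.909,-0.135,0.1642,-0.0275,-0.0016,-1, 0.386,0.909,-0.135,0.1642,-0.0275,-0.0016,-1, 0.386,0.909,-0.135,0.1642,-0.0275,-0.0016,-1]'
python3 - <<'E'
from ring import *
p,d,K,W=snap('wrist','w11.png'); ring(p,d,K,.029,-.02,.005); fit(p,d,K,W,j=.05)
to(sp(.8,-2.8,78),rot(0,True)); to(sp(.8,-2.8,37),rot(0,True))
s=env.get_state(); print((s['tcp_pos']-O)@F)
E
```

```text
clock: 17.07
tcp_pos: [0.5742, 0.0383, 0.2346]
orientation: [0.019, 0.084, 0.962, 0.258]
wrist_force: [0.0, -0.2, -1.2]
finger_gap: 0.0538
grip_force: 53.1
plane slope deg [-0.14224504 -0.16455536] z0 -0.005764097584794185 7289
best (np.int64(34), np.float64(0.0025000000000000074), np.float64(-0.001))
O [0.57877433 0.11215218] dz -0.0007140632797838965 yaw -9.02752018246242 469 837 rms 0.0017741717045025149 knob y [0.11010953 0.11808275 0.12611562]
shift [ 0.031  0.171 -0.266] turn [ 0.     -0.0013  0.0019] now [0.5749 0.038  0.2359] clk 17.1167
shift [ 0.048  0.272 -0.444] turn [ 0.     -0.0013  0.0019] now [0.5749 0.038  0.2359] clk 17.1167
[-0.00274535 -0.00233882  0.14150297]
```

```bash
python3 -m jog '[0.02,0.11,-0.16,0,-0.001,0.002,-1, 0.031,0.171,-0.266,0,-0.001,0.002,-1, 0.031,0.171,-0.266,0,-0.001,0.002,-1, 0.031,0.171,-0.266,0,-0.001,0.002,-1, 0.031,0.171,-0.266,0,-0.001,0.002,-1]'
python3 - <<'E'
from go import *
to(sp(.8,-2.8,37),rot(0,True))
s=env.get_state(); print((s['tcp_pos']-O)@F)
E
```

```text
clock: 17.53
tcp_pos: [0.5824, 0.0722, 0.185]
orientation: [0.023, 0.08, 0.963, 0.258]
wrist_force: [-0.2, -0.1, -0.7]
finger_gap: 0.0537
grip_force: 53.2
shift [ 0.01   0.101 -0.189] turn [ 0.0003  0.001  -0.0003] now [0.5824 0.0722 0.185 ] clk 17.5333
[ 0.00213032 -0.00409423  0.07993826]
```

```bash
python3 -m jog '[-0.004,0.01,-0.03,0,0.001,0,-1, -0.001,0.03,-0.06,0,0.001,0,-1, 0.003,0.055,-0.105,0,0.001,0,-1, 0.007,0.08,-0.15,0,0.001,0,-1, 0.009,0.095,-0.175,0,0.001,0,-1, 0.01,0.101,-0.189,0,0.001,0,-1, 0.01,0.101,-0.189,0,0.001,0,-1, 0.01,0.101,-0.189,0,0.001,0,-1]'
python3 - <<'E'
from go import *
s=env.get_state(); print((s['tcp_pos']-O)@F,s['wrist_force']@F)
E
```

```text
clock: 18.2
tcp_pos: [0.5838, 0.0924, 0.1479]
orientation: [0.021, 0.08, 0.963, 0.257]
wrist_force: [-6.7, -8.6, 12.8]
finger_gap: 0.0538
grip_force: 56.4
[ 0.00105701 -0.00214888  0.03776829] [-1.85090673  5.18514963 15.88851398]
```

```bash
python3 -m jog '[0,0,0,0,0,0,0.7, 0,0,0,0,0,0,0.7, 0,0,0,0,0,0,0.7, -0.01,-0.06,0.105,0,0,0,0.7, -0.02,-0.12,0.21,0,0,0,0.7, -0.04,-0.24,0.42,0,0,0,0.7, -0.04,-0.24,0.42,0,0,0,0.7, -0.04,-0.24,0.42,0,0,0,0.7]'
python3 - <<'E'
from go import *
p,d,K,W=snap('wrist','w12.png')
L=(pts(d,K,W)-O)@F; r=np.hypot(L[...,0],L[...,1]); m=(d>0)&(r>.014)&(r<.027)&(L[...,2]>-.01)&(L[...,2]<.08); print('top z',np.percentile(L[m][:,2],[5,50,80,95]),m.sum())
to([.429,-.140,.15],rot(45))
E
```

```text
clock: 18.87
tcp_pos: [0.5777, 0.044, 0.2324]
orientation: [0.023, 0.08, 0.963, 0.257]
wrist_force: [1.2, -0.3, -0.1]
finger_gap: 0.0727
grip_force: 0.0
top z [0.04277612 0.04389265 0.04444438 0.04498704] 2567
shift [-0.739 -0.924 -0.402] turn [-0.1502  0.0776 -0.1926] now [0.5768 0.0448 0.2305] clk 18.9167
```

```bash
python3 -m jog '[-0.739,-0.924,-0.05,-0.15,0.0776,-0.1926,1, -0.739,-0.924,-0.05,-0.15,0.0776,-0.1926,1, -0.739,-0.924,-0.05,-0.15,0.0776,-0.1926,1, -0.739,-0.924,-0.05,-0.15,0.0776,-0.1926,1, -0.739,-0.924,-0.05,-0.15,0.0776,-0.1926,1, -0.739,-0.924,-0.402,-0.15,0.0776,-0.1926,1, -0.739,-0.924,-0.402,-0.15,0.0776,-0.1926,1, -0.739,-0.924,-0.402,-0.15,0.0776,-0.1926,1, -0.739,-0.924,-0.402,-0.15,0.0776,-0.1926,1, -0.739,-0.924,-0.402,-0.15,0.0776,-0.1926,1]'
python3 - <<'E'
from go import *
p,d,K,W=snap('wrist','w13.png'); P=pts(d,K,W)
m=(np.hypot(P[...,0]-.429,P[...,1]+.14)<.03)&(P[...,2]>.009)&(P[...,2]<.03)
(c,r)=cv2.minEnclosingCircle(P[m][:,:2].astype(np.float32));print(c,r,m.sum())
q=P[m]-[*c,0]; k=(q[:,2]<.014)&(np.hypot(q[:,0],q[:,1])<.0215); a=np.arctan2(q[k,1],q[k,0]); print('slot deg',np.degrees(np.angle(np.mean(np.exp(2j*a))))/2,k.sum())
rr=np.hypot(q[:,0],q[:,1]); e=q[k]; u,s,vt=np.linalg.svd(e[:,:2]-e[:,:2].mean(0),full_matrices=False); print(np.degrees(np.arctan2(vt[0,1],vt[0,0])),e.mean(0))
to([*c,.008],rot(45))
E
```

```text
clock: 19.75
tcp_pos: [0.4287, -0.1387, 0.1498]
orientation: [-0.001, 0.382, 0.924, 0.002]
wrist_force: [-0.9, -0.2, 1.6]
finger_gap: 0.0856
grip_force: 0.0
(0.42935216426849365, -0.14033180475234985) 0.022324275225400925 1417
slot deg -44.08083126414776 377
-44.188825365514774 [-0.00031334  0.00018321  0.01140083]
shift [-0.001 -0.006 -0.713] turn [-0.0009  0.0002 -0.0005] now [ 0.4295 -0.1392  0.1506] clk 19.8
```

```bash
python3 -m jog '[-0.001,-0.006,-0.2,0,0,0.005,1, -0.001,-0.006,-0.4,0,0,0.005,1, -0.001,-0.006,-0.6,0,0,0.005,1, -0.001,-0.006,-0.71,0,0,0.005,0.6, -0.001,-0.006,-0.713,0,0,0.005,0.4, -0.001,-0.006,-0.713,0,0,0.005,0.3, -0.001,-0.006,-0.713,0,0,0.005,-1, -0.001,-0.006,-0.713,0,0,0.005,-1, -0.001,-0.006,-0.713,0,0,0.005,-1, -0.001,-0.006,-0.713,0,0,0.005,-1]' 60
python3 -m jog '[0,0,0.4,0,0,0,-1, 0,0,0.8,0,0,0,-1, 0,0,1,0,0,0,-1, 0,0,1,0,0,0,-1, 0,0,1,0,0,0,-1, 0,0,1,0,0,0,-1, 0,0,1,0,0,0,-1]'
python3 - <<'E'
from ring import *
p,d,K,W=snap('wrist','w14.png'); np.savez('/tmp/w14',p=p,d=d,K=K,W=W); ring(p,d,K,.022,-.019,-.008)
T=np.array(eyes.calibration('wrist')['tool_from_camera']); P=pts(d,K,T)
m=(d>0)&(np.hypot(P[...,0],P[...,1])<.021)&(P[...,2]>-.008)&(P[...,2]<.003)&(abs(P[...,1])<.014);e=P[m]
u,s,vt=np.linalg.svd(e[:,:2]-e[:,:2].mean(0),full_matrices=False); print(len(e),'slot dir in tool',np.degrees(np.arctan2(vt[0,1],vt[0,0])),e.mean(0))
to(sp(0,0,140),rot(0,True))
E
```

```text
clock: 20.63
tcp_pos: [0.4302, -0.1415, 0.0093]
orientation: [0.001, 0.375, 0.927, 0.001]
wrist_force: [-0.1, 0.8, 7.7]
finger_gap: 0.0416
grip_force: 61.5
clock: 21.22
tcp_pos: [0.4297, -0.1414, 0.2102]
orientation: [0.003, 0.375, 0.927, 0.001]
wrist_force: [-0.5, 0.1, -2.4]
finger_gap: 0.0415
grip_force: 62.4
plane slope deg [0.10302718 0.18878412] z0 -0.012156246383117138 2625
best (np.int64(41), np.float64(0.0015000000000000065), np.float64(0.0))
1459 slot dir in tool 179.6131602026643 [-0.00111294 -0.00018354 -0.00205946]
shift [0.724 0.911 0.139] turn [ 0.1505 -0.076   0.1876] now [ 0.4284 -0.1407  0.2081] clk 21.2667
```

```bash
python3 -m jog '[0.3,0.4,0.25,0.1505,-0.076,0.1876,-1, 0.3,0.4,0.25,0.1505,-0.076,0.1876,-1, 0.3,0.4,0.25,0.1505,-0.076,0.1876,-1, 0.724,0.7,0.25,0.1505,-0.076,0.1876,-1, 0.724,0.7,0.25,0.1505,-0.076,0.1876,-1, 0.724,0.9,0.139,0.1505,-0.076,0.1876,-1, 0.724,0.905,0.139,0.1505,-0.076,0.1876,-1, 0.724,0.905,0.139,0.1505,-0.076,0.1876,-1, 0.724,0.905,0.139,0.1505,-0.076,0.1876,-1, 0.724,0.905,0.139,0.1505,-0.076,0.1876,-1, 0.724,0.905,0.139,0.1505,-0.076,0.1876,-1]'
python3 - <<'E'
from go import *
s=env.get_state(); print((s['tcp_pos']-O)@F)
to(sp(.2,-1.5,95),rot(0,True)); to(sp(.2,-1.5,82),rot(0,True))
E
```

```text
clock: 22.18
tcp_pos: [0.5724, 0.0399, 0.2349]
orientation: [0.02, 0.08, 0.963, 0.257]
wrist_force: [-0.9, -0.2, -1.4]
finger_gap: 0.0412
grip_force: 62.5
[-0.00194829  0.00037753  0.13990251]
shift [ 0.029  0.118 -0.189] turn [ 0.0004 -0.0008 -0.0002] now [0.5724 0.0399 0.2349] clk 22.1833
shift [ 0.035  0.15  -0.245] turn [ 0.0004 -0.0008 -0.0002] now [0.5724 0.0399 0.2349] clk 22.1833
```

```bash
python3 -m jog '[0.015,0.05,-0.06,0,-0.0008,0,-1, 0.029,0.118,-0.189,0,-0.0008,0,-1, 0.035,0.15,-0.245,0,-0.0008,0,-1, 0.035,0.15,-0.245,0,-0.0008,0,-1, 0.035,0.15,-0.245,0,-0.0008,0,-1, 0.035,0.15,-0.245,0,-0.0008,0,-1]'
python3 - <<'E'
from go import *
s=env.get_state(); print((s['tcp_pos']-O)@F,s['wrist_force']@F)
to(sp(.2,-1.5,52),rot(0,True))
E
```

```text
clock: 22.68
tcp_pos: [0.5802, 0.0698, 0.1871]
orientation: [0.022, 0.08, 0.963, 0.257]
wrist_force: [-0.2, -0.3, -2.6]
finger_gap: 0.0414
grip_force: 62.5
[ 0.00072842 -0.00231806  0.08312413] [-1.56366875  0.12354464 -2.11992466]
shift [ 0.008  0.075 -0.136] turn [ 0.0004  0.0005 -0.0003] now [0.5802 0.0698 0.1871] clk 22.6833
```

```bash
python3 -m jog '[-0.002,0.018,-0.035,0,0,0,-1, 0.001,0.035,-0.066,0,0,0,-1, 0.004,0.052,-0.096,0,0,0,-1, 0.007,0.068,-0.124,0,0,0,-1, 0.008,0.075,-0.136,0,0,0,-1, 0.008,0.075,-0.136,0,0,0,-1, 0.008,0.075,-0.136,0,0,0,-1]'
python3 - <<'E'
from go import *
s=env.get_state(); print((s['tcp_pos']-O)@F,s['wrist_force']@F)
E
```

```text
clock: 23.27
tcp_pos: [0.5817, 0.0841, 0.1608]
orientation: [0.023, 0.08, 0.963, 0.257]
wrist_force: [-8.7, -10.9, 16.1]
finger_gap: 0.0415
grip_force: 64.7
[ 8.54925567e-05 -1.43216531e-03  5.32323142e-02] [-2.47326536  6.75439743 20.01059909]
```

Seated at z ≈ 53.2, against an expected 53.8. Next: release, retract and check.

```bash
python3 -m jog '[0,0,0,0,0,0,0.4, 0,0,0,0,0,0,0.4, 0,0,0,0,0,0,0.4, -0.01,-0.06,0.105,0,0,0,0.4, -0.02,-0.12,0.21,0,0,0,0.4, -0.04,-0.2,0.36,0,0,0,0.7, -0.04,-0.2,0.36,0,0,0,0.7, -0.04,-0.2,0.36,0,0,0,0.7]'
python3 - <<'E'
from go import *
p,d,K,W=snap('wrist','w15.png')
L=(pts(d,K,W)-O)@F; r=np.hypot(L[...,0],L[...,1])
m=(d>0)&(r>.012)&(r<.0215)&(L[...,2]>.04)&(L[...,2]<.08); q=L[m]
hi=q[q[:,2]>.062]; lo=q[q[:,2]<.059]; print(np.median(hi[:,2]),len(hi),np.median(lo[:,2]),len(lo))
u,s,vt=np.linalg.svd(lo[:,:2],full_matrices=False); print('slot dir deg (want 90)',np.degrees(np.arctan2(vt[0,1],vt[0,0])))
print(lo[lo[:,1]>0].mean(0),lo[lo[:,1]<0].mean(0))
w=(d>0)&(r>.0235)&(r<.028)&(L[...,2]>.03)&(L[...,2]<.05);print('wheel',np.median(L[w][:,2]))
k=sp(0,122,61.5); to(k+[0,0,-.017+.09],rot(80.45))
E
```

```text
clock: 23.93
tcp_pos: [0.5744, 0.0448, 0.2316]
orientation: [0.023, 0.08, 0.963, 0.257]
wrist_force: [0.6, -1.0, -0.5]
finger_gap: 0.0724
grip_force: 0.0
0.06586518377729006 1211 0.0555623538729398 628
slot dir deg (want 90) -100.48688416668101
[0.00205585 0.01549208 0.05325697] [-0.00470468 -0.01315778  0.05458112]
wheel 0.04378186628410868
shift [-0.572  0.275  0.054] turn [-0.1642  0.0277 -0.0005] now [0.5736 0.0455 0.2302] clk 23.9833
```

View pics/w15.png

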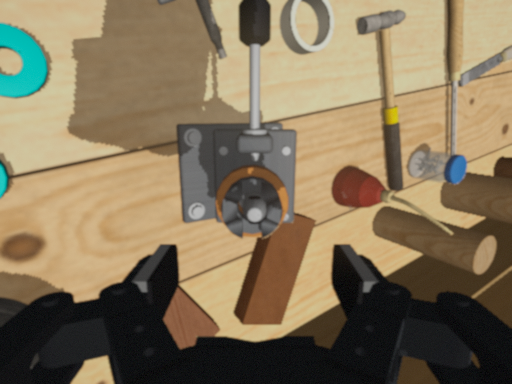

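The collar is seated in the view, at (255,210), with the pin above it at (255,90). I'll refine the slot angle.

Run:
```python
from go import *
p,d,K,W=snap('wrist')
L=(pts(d,K,W)-O)@F; 
h=(d>0)&(np.hypot(L[...,0],L[...,1])<.026)&(abs(L[...,2]-.066)<.002); 
c,rr=cv2.minEnclosingCircle(L[h][:,:2].astype(np.float32)); print(c,rr)
M=L-[*c,0]; r=np.hypot(M[...,0],M[...,1]); a=np.degrees(np.arctan2(M[...,1],M[...,0]))
for b in range(-180,180,10):
    k=(d>0)&(a>=b)&(a<b+10)&(r>.0125)&(r<.021)&(M[...,2]>.04)&(M[...,2]<.075); print(b,k.sum(),np.round(np.mean(abs(M[k][:,2]-.066)<.003),2) if k.any() else '',end=' | ')
q=M[(d>0)&(r<.021)&(r>.0125)&(abs(M[...,2]-.066)<.003)]; aa=np.arctan2(q[:,1],q[:,0]); print('\nwall axis (want 0)',np.degrees(np.angle(np.mean(np.exp(2j*aa))))/2)
for sx in (1,-1):
    e=q[q[:,0]*sx>0]
    ys=np.arange(-.019,.02,.004); xs=[np.min(e[abs(e[:,1]-y)<.002,0]*sx) if (abs(e[:,1]-y)<.002).any() else np.nan for y in ys]; print(sx,np.round(np.array(xs)*1e3,1))
```

```text
(-0.002232571365311742, 0.00027422368293628097) 0.022282274439930916
-180 48 1.0 | -170 45 1.0 | -160 48 1.0 | -150 47 1.0 | -140 48 1.0 | -130 45 1.0 | -120 50 0.6 | -110 42 0.02 | -100 32 0.0 | -90 39 0.0 | -80 33 0.0 | -70 41 0.59 | -60 44 0.95 | -50 48 1.0 | -40 44 1.0 | -30 43 1.0 | -20 45 1.0 | -10 48 1.0 | 0 45 1.0 | 10 49 1.0 | 20 49 1.0 | 30 45 1.0 | 40 53 1.0 | 50 48 0.98 | 60 52 0.6 | 70 46 0.0 | 80 49 0.0 | 90 45 0.0 | 100 48 0.0 | 110 50 0.48 | 120 53 0.92 | 130 50 1.0 | 140 47 1.0 | 150 48 1.0 | 160 50 1.0 | 170 46 1.0 | 
wall axis (want 0) 1.3137494935312473
1 [ 7.5  7.4  7.4  9.5 11.6 12.3 10.8  7.3  7.2  7.2]
-1 [ 7.   6.9  6.9  9.1 11.9 12.4 11.   7.5  7.4  7.4]
```

```bash
python3 -m jog '[-0.3,0,0.1,-0.1642,0.0277,0,1, -0.572,0.275,0.06,-0.1642,0.0277,0,1, -0.572,0.275,0.06,-0.1642,0.0277,0,1, -0.572,0.275,0.06,-0.1642,0.0277,0,1, -0.572,0.275,0.06,-0.1642,0.0277,0,1, -0.572,0.275,0.06,-0.1642,0.0277,0,1, -0.572,0.275,0.06,-0.1642,0.0277,0,1, -0.572,0.275,0.06,-0.1642,0.0277,0,1]'
python3 - <<'E'
from go import *
k=sp(0,123,61.5); to(k+[0,0,-.017],rot(80.45))
E
```

```text
clock: 24.7
tcp_pos: [0.4591, 0.1, 0.2414]
orientation: [-0.001, 0.083, 0.997, 0.0]
wrist_force: [-0.0, 0.0, 0.0]
finger_gap: 0.0854
grip_force: 0.0
shift [-0.004  0.003 -0.452] turn [-0.0004 -0.0009 -0.0001] now [0.4591 0.1    0.2414] clk 24.7
```

```bash
python3 -m jog '[-0.004,0.003,-0.2,0,0,0,1, -0.004,0.003,-0.4,0,0,0,1, -0.004,0.003,-0.452,0,0,0,1, -0.004,0.003,-0.452,0,0,0,1, -0.004,0.003,-0.452,0,0,0,-1, -0.004,0.003,-0.452,0,0,0,-1, -0.004,0.003,-0.452,0,0,0,-1, -0.004,0.003,-0.452,0,0,0,-1, -0.004,0.003,-0.452,0,0,0,-1, -0.004,0.003,-0.452,0,0,0,-1]' 60
python3 -m jog '[0.04,-0.007,0,0,0,0,-1, 0.08,-0.013,0,0,0,0,-1, 0.12,-0.02,0,0,0,0,-1, 0.15,-0.025,0,0,0,0,-1, 0.18,-0.03,0,0,0,0,-1, 0.2,-0.034,0,0,0,0,-1, 0.22,-0.037,0,0,0,0,-1, 0.22,-0.037,0,0,0,0,-1]'
python3 - <<'E'
from go import *
s=env.get_state(); print((s['tcp_pos']-O)@F,s['wrist_force']@F)
E
```

```text
clock: 25.53
tcp_pos: [0.4587, 0.1008, 0.1531]
orientation: [0.0, 0.083, 0.997, -0.0]
wrist_force: [-1.1, -1.8, 4.6]
finger_gap: 0.0179
grip_force: 58.4
clock: 26.2
tcp_pos: [0.5024, 0.0935, 0.1531]
orientation: [-0.0, 0.083, 0.997, -0.0]
wrist_force: [-2.0, -1.7, 6.0]
finger_gap: 0.018
grip_force: 59.0
[-0.00716148  0.07829162  0.04846166] [1.27120698 1.71762626 6.22015096]
```

```bash
python3 -m jog '[0.015,-0.0025,0,0,0,0,-1, 0.025,-0.004,0,0,0,0,-1, 0.032,-0.0055,0,0,0,0,-1, 0.04,-0.0067,0,0,0,0,-1, 0.04,-0.0067,0,0,0,0,-1, 0.04,-0.0067,0,0,0,0,-1]'
python3 - <<'E'
from go import *
s=env.get_state(); print((s['tcp_pos']-O)@F,s['wrist_force']@F)
E
python3 -m jog '[0,0,0,0,0,0,0.2, 0,0,0,0,0,0,0.2, 0,0,0,0,0,0,0.2, 0,0,0.3,0,0,0,0.5, 0,0,0.5,0,0,0,1, 0,0,0.6,0,0,0,1, 0,0,0.6,0,0,0,1, 0,0,0.6,0,0,0,1]'
python3 - <<'E'
from go import *
p,d,K,W=snap('wrist','w16.png'); P=pts(d,K,W); L=(P-O)@F
k=(d>0)&(np.hypot(L[...,0],L[...,2]-.0615)<.014)&(L[...,1]>.058)&(L[...,1]<.14); print('knob y',np.percentile(L[k][:,1],[1,50,99]),k.sum())
t=(d>0)&(abs(L[...,0])<.002)&(abs(L[...,2]-.065)<.003); print(np.histogram(L[t][:,1],np.arange(-.03,.05,.005)))
E
```

```text
clock: 26.7
tcp_pos: [0.5081, 0.0925, 0.1531]
orientation: [-0.002, 0.082, 0.997, -0.0]
wrist_force: [-9.7, -0.7, 10.9]
finger_gap: 0.0179
grip_force: 59.4
[-0.00716475  0.07256233  0.04844429] [ 3.44472693  9.40848705 10.54365094]
clock: 27.37
tcp_pos: [0.5119, 0.0925, 0.2746]
orientation: [0.002, 0.083, 0.997, 0.0]
wrist_force: [-0.5, 0.3, -0.0]
finger_gap: 0.0855
grip_force: 0.0
knob y [0.05946132 0.07360111 0.08403421] 723
(array([ 0,  0,  0,  9,  4,  0,  0, 27, 20, 23, 22, 20, 20, 21,  0]), array([-3.0000000e-02, -2.5000000e-02, -2.0000000e-02, -1.5000000e-02,
       -1.0000000e-02, -5.0000000e-03,  6.9388939e-18,  5.0000000e-03,
        1.0000000e-02,  1.5000000e-02,  2.0000000e-02,  2.5000000e-02,
        3.0000000e-02,  3.5000000e-02,  4.0000000e-02,  4.5000000e-02]))
```

View pics/w16.png

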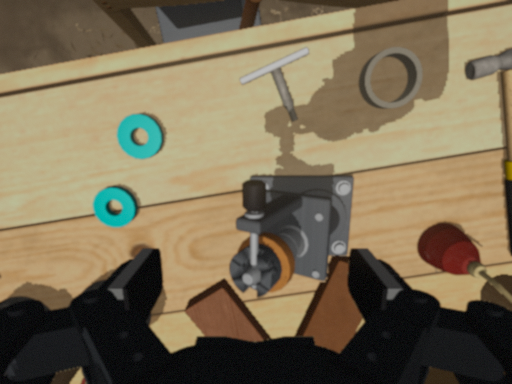

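The pin is through the slot and back at its starting depth: knob end at y = 84 mm, tip at about -14 mm, and it pushed up solid against the stop. The sleeve, wheel and collar are stacked and nothing else was moved.

```bash
python3 -c "
from workcell import env
print(env.hand_in())"
```

```text
the job is handed in; nothing more can be done
None
```

The job is handed in at about 27 s of the 72 s allowed: sleeve, wheel and collar measured fully home on the spindle in that order, slot within about 1° of the pin, keeper pin pushed fully in, and the tape roll, sanding block and chuck key were never touched; no verdict came back.

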